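Open the lever-lid scrap caddy and let its lid down softly

ROBOT

A 7-joint arm with a two-finger parallel gripper is mounted at the origin on a cart in front of the work surface, level with it; the furniture and walls round the work are solid. World frame = base frame: x ahead of the robot, y to its left, z up, the work surface at z = 0. Lengths are in m, angles in rad, forces in N, time in s.
With the tool pointing down it reaches from about 0.425 to 0.825 m from the base axis. Payload 3.6 kg.
Tool frame: the origin (TCP) lies midway between the tips of the shut fingers; the grasp point (between the pads) lies 19 mm behind it (env.pinch_z is the distance from the TCP to the grasp point, in m); z points along the fingers, y is the line along which they close (so a half turn about z gives the same grasp; the last joint's range is limited). The gripper opens to 93 mm and grips with 3 to 60 N. Pads are 15 mm wide; open, the fingers measure 128 mm over their backs; the gripper's body (75 mm by 188 mm) begins 65 mm behind the grasp point.
Start: joints at [-1.254, 0.615, -0.013, 1.423, 0.008, 1.103, -0.04], TCP at [0.218, 0.612, 0.219] pointing down, gripper open.
Joint ranges: [-3.12, 3.12], [-0.3, 2.06], [-1.34, 1.32], [0.26, 2.42], [-1.36, 4.5], [0.01, 1.98], [-2.84, 2.84]. Speed limits (rad/s): [2.79, 2.79, 3.14, 3.14, 3.14, 3.14, 3.14].

INTERFACE

Orientations are given as a 3x3 rotation matrix whose columns are the frame's x, y, z axes.
In Python, from plant import telemetry, optics, order, env gives the robot as it stands.
- The arm moves only by the tool send_rows, never from a script. Its argument "commands" is one flat list of numbers, 6 for each row, row after row: the shift along the tool's x, y, z as a fraction of full scale, then the turn, a rotation vector about the tool's x, y, z as a fraction of full scale. A call has 1 to 12 rows; each row is the pose to reach, as a shift and turn from the pose commanded when the call began, along the tool's axes at that moment; what a row does not reach only later rows make up. Full scale, the value 1, is 0.08 m for a shift and 90 degrees for a turn. A row lasts 1/12 s, in which the tool goes at most 41.7 mm and 7.16 degrees, less where a joint would pass 70% of its speed; a pose out of reach is approached as far as the arm can. A call with a number of a shift or a turn outside -1 to 1 is refused whole. A call with a gripper value outside its range is refused whole. "claw" is the opening, from 0 (shut) to 1 (fully open), set as the call begins (left out, the last holds). The fingers move at their own pace and stop on an object; "squeeze" is the grip in N (left out, the last holds). Time passes only in rows, so rows that repeat a pose let the fingers close. It gives the time, the measured TCP pose, the force, the opening and the grip force at its end, in the units of the state.
- telemetry.get_state(): the state, without advancing time (a new reading comes with each control period).
- optics.capture(name): name is "scene" or "top"; returns a dict with "image" (400x640x3 uint8, blue, green, red), "K" (3x3 intrinsics, pixels), "xyz" and "rotation" of the camera in the world. Camera axes: x right, y down, z forward; pixel columns grow to the right and rows downward; lengths in m; the calibration is good to about 2 mm. A picture is of the moment at which its call begins. There is no depth.
- order.hand_in(): hands the job in; it is judged then, once.
The state is a dict: "clock": time; "q": joint angles; "qvel": joint speeds; "tau": joint torques, N m; "tool_pos": TCP position; "eef_rot": TCP orientation; "contact_force": force on the tool from outside, world axes, zero at the start; "wrist_torque": the same for the moment, N m; "finger_gap": finger opening in m; "gripper_force": force on a finger pad.
Only numpy, scipy, OpenCV 4.12 (cv2) and the standard library are available. Lean on these libraries where they do the work, as an engineer would, in place of code of your own. Each camera call takes 0.05 s, during which the arm holds its last target. There are 200 camera calls.

TASK

Press down the lever on the front of the larger of the two scrap caddies until its lid stands wide open, and keep it open for about three seconds so that peelings can be thrown in. Then ease the lever up slowly and evenly, taking two seconds or more and staying on it until the lid rests shut, so that the lid never falls or slams, and move clear of everything. Only press the lever from above with the fingertips: do not touch the lid, leave the smaller caddy shut, and neither grasp nor shift anything else that stands there.

Things in the scene. Friction and masses are not known exactly. Their poses are not given: they have to be found in the camera images.
- large_caddy: the larger of two steel caddies with black lids, side by side on the board, fixed: box 150 mm deep, 170 wide, 150 tall, 168 mm tall with the lid shut. Origin: centre of the underside of its box. Own -x is its front, where the lever sticks out; z up. Left or right place and yaw vary
- large_paddle (a point): centre of the top of the black paddle (34 mm front to back, 44 mm across, 10 mm thick) at the free end of the larger caddy's front lever; moves with it. At rest 193 mm ahead (own -x) of the caddy's origin, 118 mm ahead of its front wall, 100 mm above its underside. Nothing lies above it; its orientation is the lever's
- large_lever (a joint): lever angle of the larger caddy: 0 at rest (paddle sloping up 0.21 rad to its free end), grows as pressed, stop at 0.43 rad. Pivot 108 mm behind the paddle's centre, 70 mm above the underside: the paddle sinks up to 47 mm and shifts under 5 mm ahead or back
- large_lid: black lid of the larger caddy, 16 mm thick, its own z up when shut. Origin on the hinge at the box's rear top edge; it tilts open to 1.12 rad at the lever's stop. Linked to the lever, it turns 2.6 times as far (about 0.024 rad per mm of paddle). Its weight shuts it and lifts the lever: holding it open takes some 1 to 10 N on the paddle, most near shut; let go, it falls at 2 rad/s or more
- small_caddy: the smaller of two steel caddies with black lids, side by side on the board, fixed: box 120 mm deep, 120 wide, 125 tall, 143 mm tall with the lid shut. Origin: centre of the underside of its box. Own -x is its front, where the lever sticks out; z up. Left or right place and yaw vary. It is not the one to open
- small_paddle (a point): centre of the top of the black paddle (34 mm front to back, 44 mm across, 10 mm thick) at the free end of the smaller caddy's front lever; moves with it. At rest 178 mm ahead (own -x) of the caddy's origin, 118 mm ahead of its front wall, 100 mm above its underside. Nothing lies above it; its orientation is the lever's
- small_lever (a joint): lever angle of the smaller caddy: 0 at rest (paddle sloping up 0.21 rad to its free end), grows as pressed, stop at 0.43 rad. Pivot 108 mm behind the paddle's centre, 70 mm above the underside: the paddle sinks up to 47 mm and shifts under 5 mm ahead or back
- small_lid: black lid of the smaller caddy, 16 mm thick, its own z up when shut. Origin on the hinge at the box's rear top edge; it tilts open to 1.12 rad at the lever's stop. Linked to the lever, it turns 2.6 times as far (about 0.024 rad per mm of paddle). Its weight shuts it and lifts the lever: holding it open takes some 1 to 10 N on the paddle, most near shut; let go, it falls at 2 rad/s or more
- pink_box: flat pink and violet carton, 100x58x36 mm, on the board's near right corner, loose; a bystander. Origin: centre of its underside
- yoghurt_pot: white yoghurt pot with a printed foil top, 72 mm wide, 71 mm tall, at the board's right edge, loose; a bystander. Origin: centre of its underside
- teaspoon: steel teaspoon, 137x28x13 mm, lying on the board between the two levers, loose; a bystander. Origin: centre of its underside
- jar_cumin: spice jar with a dark cap, 43 mm wide, 108 mm tall, on the worktop left of the board (49 mm lower than the board), loose; a bystander. Origin: centre of its underside
- tea_box: dark tea carton, 71x73x81 mm, on the worktop left of the board, loose; a bystander. Origin: centre of its underside
- hob_board: pale wooden hob cover board, 530x550 mm, its flat top 14 mm above the world's z = 0; fixed; the caddies stand on it. Origin: centre of its underside

How it is judged:
On the way, in this order (a step that is already met when the one before it is completed fails the run):
1. the larger caddy's lid is held wide open (over 0.9 rad) for 2.5 s (angle between large_lid's own z axis and vertical above 0.9 rad), for 2.5 s.
2. the larger caddy's lid is shut again (under 0.04 rad) (angle between large_lid's own z axis and vertical below 0.04 rad), for 0.2 s.
At the end, for the whole second after the job is handed in: the larger caddy's lid has been held open beyond 0.9 rad for 2.5 s and is shut again (under 0.04 rad), the smaller caddy's lid is shut (under 0.04 rad), and every bystander lies within 20 mm of where it started (angle between each of large_lid, small_lid's own z axis and vertical below 0.04 rad and distance of each of pink_box, yoghurt_pot, teaspoon, jar_cumin, tea_box from where it was at the start of the episode below 0.02 m); the robot touches nothing.
It fails at once if the larger caddy's lid falls or slams: it closes faster than 1.8 rad/s (angular speed of large_lid above 1.8 rad/s and velocity of joint large_lever below -0.02 rad/s).
It fails at once if the robot touches the larger caddy's lid (over 1 N) (contact force between large_lid and the fingers above 1 N or contact force between large_lid and the arm above 1 N).
It fails at once if the smaller caddy's lid is raised (over 0.1 rad) (angle between small_lid's own z axis and vertical above 0.1 rad).
It fails at once if a bystander is shifted or lifted by more than 20 mm (distance of any of pink_box, yoghurt_pot, teaspoon, jar_cumin, tea_box from where it was at the start of the episode above 0.02 m).
It also fails if it takes over 48 s, if anything falls off the work surface, if the arm or the gripper's body presses on something with over 40 N, if the wrist force passes 120 N, or if a joint passes its speed limit or range.

## Working session

There is one attempt and no reset: what is moved stays moved. The work goes in short steps, Python scripts to look and compute and a tool call to move; the robot and the scene stay as the last step left them, time stands still between calls to the robot, and variables do not carry over. Pictures are saved under pics/ and viewed, at most 10 in all, crops included, and the job is handed in when it is done.

Besides the shell and the picture viewer there is one more tool, called after ">>>" as name(argument=value, ...) on one line, values as JSON. send_rows: Moves the arm, as the interface text tells. Its arguments: {"type":"object","properties":{"commands":{"type":"array"},"claw":{"type":"number"},"squeeze":{"type":"number"}},"required":["commands"]}

```bash
mkdir -p pics; python3 - <<'E'
from plant import telemetry, optics, order, env
import cv2, pickle
s=telemetry.get_state(); print(s)
for n in("scene","top"):
    c=optics.capture(n); cv2.imwrite(f"pics/{n}0.png",c["image"]); pickle.dump(c,open(n+".pkl","wb")); print(n,c["K"],c["xyz"],c["rotation"])
E
```

```text
{'clock': 0.0, 'q': array([-1.25450626,  0.61589392, -0.0126443 ,  1.42488425,  0.00810318,
        1.103431  , -0.04037697]), 'qvel': array([ 0.00014104, -0.00123003, -0.00120932, -0.00227464, -0.00157406,
        0.0001607 ,  0.00047289]), 'tau': array([-5.85702019e-04, -4.58926821e+01,  2.09100558e-01, -1.65738505e+01,
       -6.09902199e-02,  2.05503084e-02,  2.42694105e-04]), 'tool_pos': array([0.21818519, 0.6114386 , 0.2175024 ]), 'eef_rot': array([[-9.41858766e-01,  3.36007975e-01, -8.39675796e-04],
       [ 3.36009023e-01,  9.41855644e-01, -2.42525853e-03],
       [-2.40528178e-05, -2.56638965e-03, -9.99996707e-01]]), 'contact_force': array([-0.25267713, -0.6139394 , -0.60885695]), 'wrist_torque': array([ 0.04071951,  0.02354842, -0.0250422 ]), 'gripper_force': 0.0, 'finger_gap': 0.09282347249187349}
scene [[505.41156736   0.         317.53687842]
 [  0.         505.41156736 206.56044674]
 [  0.           0.           1.        ]] [-0.48551885  0.09631521  1.34015281] [[-0.1072638  -0.75420819  0.64781517]
 [-0.99403905  0.09414247 -0.05498696]
 [-0.01951531 -0.64985168 -0.75981047]]
top [[436.05877996   0.         314.51852006]
 [  0.         436.05877996 200.56641315]
 [  0.           0.           1.        ]] [ 3.29107015e-01 -6.87818716e-04  1.20630724e+00] [[ 7.13926562e-02 -9.77278481e-01  1.99574196e-01]
 [-9.97448150e-01 -6.98433548e-02  1.48018395e-02]
 [-5.26587851e-04 -2.00121655e-01 -9.79770915e-01]]
```

View pics/scene0.png

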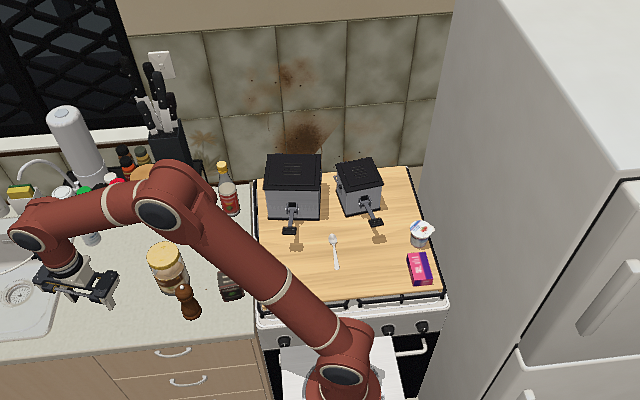

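View pics/top0.png

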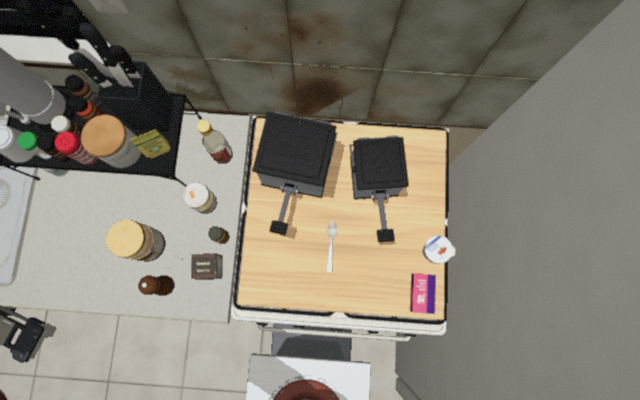

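The larger caddy is on the left. Its paddle is at about (280,227) in the top view and (289,231) in the scene view. The lever runs up to about (290,190). I'll measure the paddle with dark-blob centroids.

```bash
cat > h.py <<'E'
import numpy as np, pickle, cv2
def onz(c,u,v,z):
    d=c["rotation"]@np.linalg.solve(c["K"],[u,v,1.]); p=np.asarray(c["xyz"]); return p+d*(z-p[2])/d[2]
def proj(c,P):
    q=c["K"]@(np.asarray(c["rotation"]).T@(np.asarray(P)-c["xyz"])); return q[:2]/q[2]
E
python3 - <<'E'
from h import *
out=[]
for n,(u,v) in(("top",(280,227)),("scene",(289,231))):
    c=pickle.load(open(n+".pkl","rb")); im=c["image"]
    m=(im.max(2)<45).astype(np.uint8)
    r=16; w=m[v-r:v+r,u-r:u+r]
    k,l,st,ce=cv2.connectedComponentsWithStats(cv2.morphologyEx(w,cv2.MORPH_OPEN,np.ones((5,5),np.uint8)))
    for i in range(1,k):
        p=ce[i]+[u-r,v-r]; print(n,st[i],p,onz(c,*p,.113))
    s=(slice(v-75,v+25),slice(u-50,u+80)); out.append(cv2.resize(im[s],None,fx=3,fy=3,interpolation=cv2.INTER_CUBIC))
    # yaw: lid corners
    if n=="top":
        q=np.array([[268,115],[336,129],[326,187],[257,171]])
        W=np.array([onz(c,*a,.182) for a in q]); print(W)
cv2.imwrite("pics/c.png",np.hstack(out))
E
```

```text
[[ 0.74705107  0.14625702  0.182     ]
 [ 0.72228232 -0.02542872  0.182     ]
 [ 0.57305157 -0.01046014  0.182     ]
 [ 0.60096737  0.15951721  0.182     ]]
```

View pics/c.png

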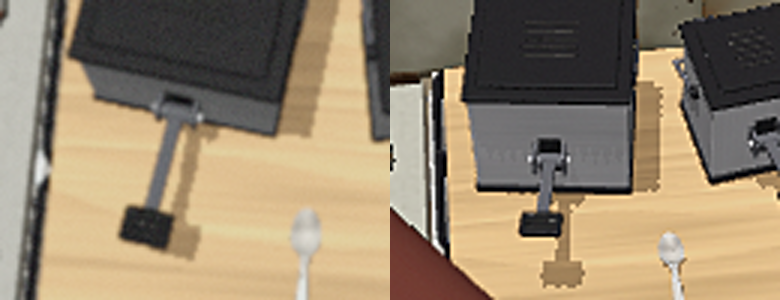

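```bash
python3 - <<'E'
from h import *
from scipy.optimize import least_squares
T=pickle.load(open("top.pkl","rb"));S=pickle.load(open("scene.pkl","rb"))
for c,(u,v) in((T,(278.7,227.3)),(S,(289.3,230.7))):
    im=c["image"]; U,V=int(u),int(v); w=im[V-14:V+15,U-14:U+15].max(2)
    k,l,st,ce=cv2.connectedComponentsWithStats((w<75).astype(np.uint8))
    i=1+np.argmax(st[1:,4]); print(st[i],ce[i]+[U-14,V-14],onz(c,u,v,.113),onz(c,*(ce[i]+[U-14,V-14]),.113))
# caddy pose from top lid corners (assume z .182, lid ~ box footprint) 
W=np.array([onz(T,*a,.182) for a in [[268,115],[336,129],[326,187],[257,171]]])
ctr=W.mean(0); f=(W[2]+W[3]-W[0]-W[1])/2; a=W[1]-W[0]+W[2]-W[3]
print(ctr,np.linalg.norm(f),np.linalg.norm(a)/2,np.arctan2(-f[1],-f[0]),np.arctan2(a[0],-a[1]))
for n,(u,v) in (("small",(385.5,235)),):
    print(onz(T,u,v,.113))
E
```

```text
[  6   8  18  14 175] [278.57714286 227.20571429] [0.47656689 0.10120592 0.113     ] [0.47678407 0.10153676 0.113     ]
[  7  10  15   9 108] [288.96296296 230.47222222] [0.4744163  0.10415513 0.113     ] [0.47542779 0.10512263 0.113     ]
[0.66083808 0.06747134 0.182     ] 0.14833028023451134 0.172850607682399 -0.09529930792490149 -0.15299524772818268
[ 0.47627546 -0.16877829  0.113     ]
```

Both views put the paddle at about (0.477, 0.103), 0.188 m from the lid centre where 0.193 is expected, with yaw around -0.17. I'll lift with the gripper shut, then cross.

>>> send_rows(commands=[0,0,-0.5,0,0,0,0,0,-1,0,0,0,0,0,-1,0,0,0], claw=0)

```text
clock: 0.35
tool_pos: [0.2196, 0.6158, 0.3069]
eef_rot: [[-0.942, 0.336, 0.005], [0.336, 0.942, 0.015], [0.001, 0.015, -1.0]]
contact_force: [0.7, -0.3, 0.8]
finger_gap: 0.0777
gripper_force: 0.0
```

>>> send_rows(commands=[0,0,-0.5,0,0,0,0,0,-1,0,0,0,0,0,-1,0,0,0])

```text
clock: 0.6
tool_pos: [0.2193, 0.6149, 0.3871]
eef_rot: [[-0.942, 0.336, 0.005], [0.336, 0.942, 0.015], [0.001, 0.016, -1.0]]
contact_force: [0.6, -0.3, 1.4]
finger_gap: 0.0576
gripper_force: 0.0
```

>>> send_rows(commands=[-0.3,-0.3,0,0,0,0,-0.65,-0.6,0,0,0,0,-1,-0.94,0,0,0,0,-1,-0.94,0,0,0,0])

```text
clock: 0.93
tool_pos: [0.275, 0.5067, 0.3791]
eef_rot: [[-0.938, 0.348, 0.005], [0.348, 0.938, -0.006], [-0.007, -0.003, -1.0]]
contact_force: [2.0, -0.6, 0.6]
finger_gap: 0.0305
gripper_force: 0.0
```

>>> send_rows(commands=[-0.3,-0.3,0,0,0,0,-0.65,-0.6,0,0,0,0,-1,-0.94,0,0,0,0,-1,-0.94,0,0,0,0])

```text
clock: 1.27
tool_pos: [0.3245, 0.4088, 0.3792]
eef_rot: [[-0.937, 0.349, 0.005], [0.349, 0.937, -0.005], [-0.006, -0.003, -1.0]]
contact_force: [0.9, -0.2, 0.0]
finger_gap: 0.0039
gripper_force: 0.0
```

>>> send_rows(commands=[-0.3,-0.3,0,0,0,0,-0.65,-0.6,0,0,0,0,-1,-0.94,0,0,0,0,-1,-0.94,0,0,0,0])

```text
clock: 1.6
tool_pos: [0.3736, 0.3108, 0.379]
eef_rot: [[-0.937, 0.35, 0.004], [0.35, 0.937, -0.005], [-0.005, -0.003, -1.0]]
contact_force: [0.7, -0.8, -0.4]
finger_gap: 0.0003
gripper_force: 0.0
```

>>> send_rows(commands=[-0.3,-0.3,0,0,0,0,-0.65,-0.6,0,0,0,0,-1,-0.94,0,0,0,0,-1,-0.94,0,0,0,0])

```text
clock: 1.93
tool_pos: [0.4228, 0.2128, 0.3788]
eef_rot: [[-0.937, 0.35, 0.003], [0.35, 0.937, -0.005], [-0.005, -0.004, -1.0]]
contact_force: [0.1, -0.7, 0.5]
finger_gap: 0.0005
gripper_force: 0.0
```

>>> send_rows(commands=[-0.3,-0.3,0,0,0,-0.03,-0.65,-0.6,0,0,0,-0.07,-1,-0.94,0,0,0,-0.11,-1,-0.94,0,0,0,-0.11,-1,-0.94,0,0,0,-0.11])

```text
clock: 2.35
tool_pos: [0.4696, 0.1214, 0.3784]
eef_rot: [[-0.984, 0.176, -0.0], [0.176, 0.984, -0.001], [-0.0, -0.001, -1.0]]
contact_force: [-0.3, 0.6, 0.6]
finger_gap: 0.0006
gripper_force: 0.0
```

```bash
python3 - <<'E'
from plant import telemetry
import numpy as np
s=telemetry.get_state(); print(s["tool_pos"],s["q"])
R=s["eef_rot"]; print(R); print(R.T@(np.array([.478,.103,.19])-s["tool_pos"])/.08)
E
```

```text
[0.46963584 0.12139074 0.37838457] [-0.44811375  0.22951283  0.19527992  1.60331994 -0.04490502  1.31350363
  1.14753863]
[[-9.84398609e-01  1.75952752e-01 -8.41066663e-05]
 [ 1.75952764e-01  9.84398301e-01 -7.80665849e-04]
 [-5.45658453e-05 -7.83285176e-04 -9.99999692e-01]]
[-0.14324119 -0.20605701  2.35497708]
```

>>> send_rows(commands=[-0.14,-0.2,0.4,0,0,0,-0.14,-0.2,0.8,0,0,0,-0.14,-0.2,1,0,0,0])

```text
clock: 2.6
tool_pos: [0.4753, 0.1066, 0.2955]
eef_rot: [[-0.986, 0.169, -0.005], [0.169, 0.986, -0.001], [0.005, -0.002, -1.0]]
contact_force: [0.2, 0.3, 0.9]
finger_gap: 0.0004
gripper_force: 0.0
```

>>> send_rows(commands=[0,0,0.4,0,0,0,0,0,0.8,0,0,0,0,0,1,0,0,0])

```text
clock: 2.85
tool_pos: [0.4745, 0.1078, 0.2153]
eef_rot: [[-0.986, 0.167, -0.006], [0.167, 0.986, -0.0], [0.006, -0.001, -1.0]]
contact_force: [-1.4, -0.1, -0.6]
finger_gap: 0.0005
gripper_force: 0.0
```

>>> send_rows(commands=[0,0,0.4,0,0,0,0,0,0.7,0,0,0,0,0,0.7,0,0,0,0,0,0.7,0,0,0])

```text
clock: 3.18
tool_pos: [0.4762, 0.1074, 0.162]
eef_rot: [[-0.986, 0.167, -0.003], [0.167, 0.986, -0.0], [0.003, -0.0, -1.0]]
contact_force: [-0.5, 0.6, 0.6]
finger_gap: 0.0003
gripper_force: 0.0
```

```bash
python3 - <<'E'
from plant import telemetry,optics
import cv2,numpy as np
s=telemetry.get_state(); print(s["clock"],s["tool_pos"],s["contact_force"])
o=[]
for n,(u,v) in(("top",(285,200)),("scene",(300,205))):
    c=optics.capture(n)["image"]; o.append(cv2.resize(c[v-70:v+50,u-65:u+65],None,fx=3,fy=3,interpolation=cv2.INTER_CUBIC))
cv2.imwrite("pics/d.png",np.hstack(o))
E
```

```text
3.1833 [0.4762223  0.10742019 0.16203018] [-0.45414549  0.58159569  0.55352873]
```

View pics/d.png

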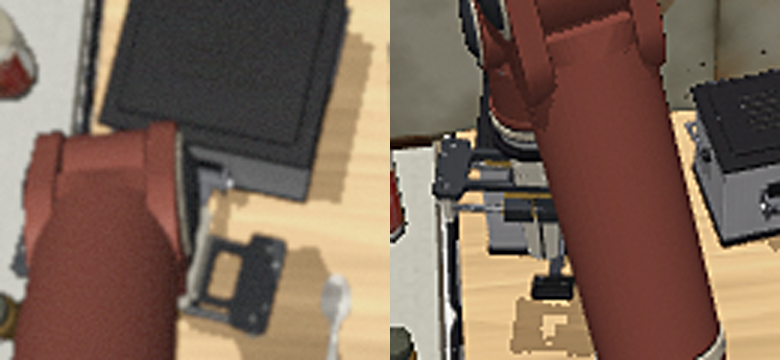

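The shut fingertips stand right above the paddle, with the paddle at crop (553,288) and the tips at (545,250) in the scene view. Both the TCP and the measured paddle agree to 4 mm. Next I'll descend to first contact.

>>> send_rows(commands=[0,-0.05,0.15,0,0,0,0,-0.05,0.3,0,0,0,0,-0.05,0.45,0,0,0,0,-0.05,0.55,0,0,0,0,-0.05,0.6,0,0,0,0,-0.05,0.65,0,0,0,0,-0.05,0.65,0,0,0])

```text
clock: 3.87
tool_pos: [0.4761, 0.1026, 0.1114]
eef_rot: [[-0.986, 0.169, -0.001], [0.169, 0.986, 0.001], [0.001, 0.001, -1.0]]
contact_force: [-2.7, 0.7, 5.9]
finger_gap: 0.0004
gripper_force: 2.6
```

Contact came at the expected height. Now I'll press smoothly.

>>> send_rows(commands=[0,0,0.04,0,0,0,0,0,0.08,0,0,0,0,0,0.12,0,0,0,0,0,0.16,0,0,0,0,0,0.2,0,0,0,0,0,0.24,0,0,0,0,0,0.28,0,0,0,0,0,0.32,0,0,0,0,0,0.36,0,0,0,0,0,0.4,0,0,0,0,0,0.44,0,0,0,0,0,0.48,0,0,0])

```text
clock: 4.87
tool_pos: [0.4749, 0.1027, 0.0729]
eef_rot: [[-0.986, 0.168, -0.003], [0.168, 0.986, 0.001], [0.003, 0.0, -1.0]]
contact_force: [-4.5, 0.2, 4.2]
finger_gap: 0.0008
gripper_force: 2.5
```

>>> send_rows(commands=[0,0,0.02,0,0,0,0,0,0.04,0,0,0,0,0,0.05,0,0,0,0,0,0.05,0,0,0])

```text
clock: 5.2
tool_pos: [0.476, 0.1024, 0.0688]
eef_rot: [[-0.986, 0.169, -0.001], [0.169, 0.986, 0.001], [0.001, 0.0, -1.0]]
contact_force: [-5.1, 2.1, 8.3]
finger_gap: 0.0006
gripper_force: 4.6
```

```bash
python3 - <<'E'
from plant import telemetry,optics
import cv2,numpy as np
s=telemetry.get_state(); print(s["clock"],s["tool_pos"],s["contact_force"])
o=[]
for n,(u,v) in(("top",(285,190)),("scene",(300,190))):
    c=optics.capture(n)["image"]; o.append(cv2.resize(c[v-80:v+60,u-65:u+65],None,fx=3,fy=3,interpolation=cv2.INTER_CUBIC))
cv2.imwrite("pics/e.png",np.hstack(o))
E
```

```text
5.2 [0.47597434 0.10242423 0.06878309] [-5.06838573  2.11886518  8.34069384]
```

View pics/e.png

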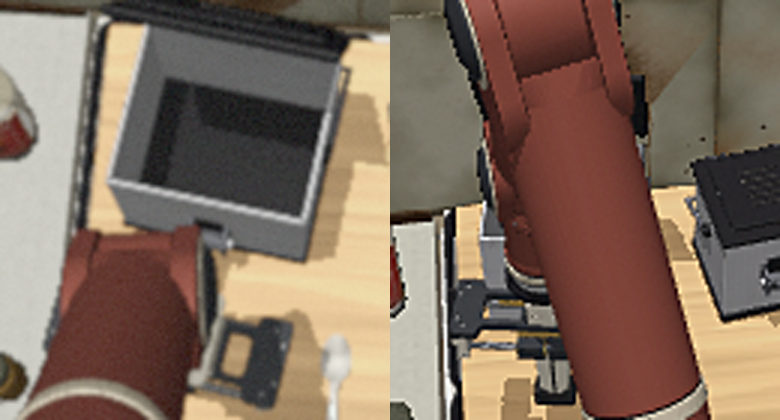

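The lid stands wide open (its edge runs along the top of the top-view crop, y≈30), and the sink of about 45 mm means about 1.07 rad. I'll hold for 3.5 s.

>>> send_rows(commands=[0,0,0,0,0,0,0,0,0,0,0,0,0,0,0,0,0,0,0,0,0,0,0,0,0,0,0,0,0,0,0,0,0,0,0,0,0,0,0,0,0,0,0,0,0,0,0,0,0,0,0,0,0,0,0,0,0,0,0,0,0,0,0,0,0,0,0,0,0,0,0,0])

```text
clock: 6.3
tool_pos: [0.476, 0.1024, 0.0688]
eef_rot: [[-0.986, 0.169, -0.001], [0.169, 0.986, 0.001], [0.001, 0.0, -1.0]]
contact_force: [-5.1, 0.3, 7.4]
finger_gap: 0.0004
gripper_force: 4.3
```

>>> send_rows(commands=[0,0,0,0,0,0,0,0,0,0,0,0,0,0,0,0,0,0,0,0,0,0,0,0,0,0,0,0,0,0,0,0,0,0,0,0,0,0,0,0,0,0,0,0,0,0,0,0,0,0,0,0,0,0,0,0,0,0,0,0,0,0,0,0,0,0,0,0,0,0,0,0])

```text
clock: 7.3
tool_pos: [0.4759, 0.1024, 0.0688]
eef_rot: [[-0.986, 0.169, -0.001], [0.169, 0.986, 0.001], [0.001, 0.0, -1.0]]
contact_force: [-3.6, 1.4, 8.4]
finger_gap: 0.0003
gripper_force: 4.3
```

>>> send_rows(commands=[0,0,0,0,0,0,0,0,0,0,0,0,0,0,0,0,0,0,0,0,0,0,0,0,0,0,0,0,0,0,0,0,0,0,0,0,0,0,0,0,0,0,0,0,0,0,0,0,0,0,0,0,0,0,0,0,0,0,0,0,0,0,0,0,0,0,0,0,0,0,0,0])

```text
clock: 8.3
tool_pos: [0.4759, 0.1024, 0.0688]
eef_rot: [[-0.986, 0.169, -0.001], [0.169, 0.986, 0.001], [0.001, 0.0, -1.0]]
contact_force: [-5.0, 1.3, 8.3]
finger_gap: 0.0008
gripper_force: 4.3
```

>>> send_rows(commands=[0,0,0,0,0,0,0,0,0,0,0,0,0,0,0,0,0,0,0,0,0,0,0,0,0,0,0,0,0,0,0,0,0,0,0,0,0,0,0,0,0,0,0,0,0,0])

```text
invalid input
```

>>> send_rows(commands=[0,0,0,0,0,0,0,0,0,0,0,0,0,0,-0.015,0,0,0,0,0,-0.03,0,0,0,0,0,-0.045,0,0,0,0,0,-0.06,0,0,0,0,0,-0.075,0,0,0,0,0,-0.09,0,0,0,0,0,-0.105,0,0,0,0,0,-0.12,0,0,0,0,0,-0.135,0,0,0,0,0,-0.15,0,0,0])

```text
clock: 9.3
tool_pos: [0.4767, 0.102, 0.0805]
eef_rot: [[-0.986, 0.169, 0.001], [0.169, 0.986, 0.0], [-0.001, 0.0, -1.0]]
contact_force: [-1.5, 1.1, 2.7]
finger_gap: 0.0004
gripper_force: 1.5
```

>>> send_rows(commands=[0,0,-0.015,0,0,0,0,0,-0.03,0,0,0,0,0,-0.045,0,0,0,0,0,-0.06,0,0,0,0,0,-0.075,0,0,0,0,0,-0.09,0,0,0,0,0,-0.105,0,0,0,0,0,-0.12,0,0,0,0,0,-0.135,0,0,0,0,0,-0.15,0,0,0,0,0,-0.165,0,0,0,0,0,-0.18,0,0,0])

```text
clock: 10.3
tool_pos: [0.4771, 0.102, 0.0949]
eef_rot: [[-0.986, 0.169, 0.001], [0.169, 0.986, 0.0], [-0.001, 0.0, -1.0]]
contact_force: [0.1, 0.3, 3.4]
finger_gap: 0.0002
gripper_force: 2.0
```

>>> send_rows(commands=[0,0,-0.015,0,0,0,0,0,-0.03,0,0,0,0,0,-0.045,0,0,0,0,0,-0.06,0,0,0,0,0,-0.075,0,0,0,0,0,-0.09,0,0,0,0,0,-0.105,0,0,0,0,0,-0.12,0,0,0,0,0,-0.135,0,0,0,0,0,-0.15,0,0,0,0,0,-0.165,0,0,0,0,0,-0.18,0,0,0])

```text
clock: 11.3
tool_pos: [0.4768, 0.102, 0.1092]
eef_rot: [[-0.986, 0.169, 0.001], [0.169, 0.986, -0.0], [-0.001, 0.0, -1.0]]
contact_force: [4.5, -0.0, 4.4]
finger_gap: 0.0005
gripper_force: 2.2
```

>>> send_rows(commands=[0,0,-0.015,0,0,0,0,0,-0.03,0,0,0,0,0,-0.045,0,0,0,0,0,-0.06,0,0,0,0,0,-0.075,0,0,0,0,0,-0.09,0,0,0,0,0,-0.105,0,0,0,0,0,-0.12,0,0,0,0,0,-0.135,0,0,0,0,0,-0.15,0,0,0,0,0,-0.165,0,0,0,0,0,-0.18,0,0,0])

```text
clock: 12.3
tool_pos: [0.4757, 0.102, 0.1233]
eef_rot: [[-0.986, 0.169, -0.002], [0.169, 0.986, -0.0], [0.002, -0.001, -1.0]]
contact_force: [-0.2, -0.4, 0.3]
finger_gap: 0.0005
gripper_force: 0.0
```

The lever is free and the force is zero. I'll move clear upward and check.

>>> send_rows(commands=[0,0,-0.3,0,0,0,0,0,-0.65,0,0,0,0,0,-1,0,0,0,0,0,-1,0,0,0])

```text
clock: 12.63
tool_pos: [0.4795, 0.1025, 0.2082]
eef_rot: [[-0.986, 0.169, 0.009], [0.169, 0.986, 0.002], [-0.009, 0.004, -1.0]]
contact_force: [-0.5, -0.3, -0.7]
finger_gap: 0.0006
gripper_force: 0.0
```

>>> send_rows(commands=[0,0,-0.3,0,0,0,0,0,-0.65,0,0,0,0,0,-1,0,0,0,0,0,-1,0,0,0,0,0,-1,0,0,0,0,0,-1,0,0,0,0,0,-1,0,0,0])

```text
clock: 13.22
tool_pos: [0.4754, 0.1018, 0.2819]
eef_rot: [[-0.986, 0.169, -0.003], [0.169, 0.986, -0.001], [0.003, -0.001, -1.0]]
contact_force: [0.4, 0.3, 0.1]
finger_gap: 0.0005
gripper_force: 0.0
```

```bash
python3 - <<'E'
from plant import telemetry,optics
import cv2
s=telemetry.get_state(); print(s["clock"],s["tool_pos"],s["contact_force"])
cv2.imwrite("pics/f.png",optics.capture("top")["image"])
E
```

```text
13.2167 [0.47535206 0.10184767 0.28190459] [0.35315279 0.2586148  0.06383171]
```

View pics/f.png

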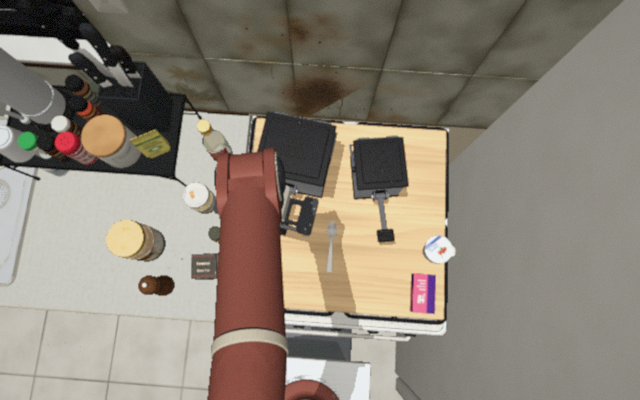

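Both lids are shut: the large one's corners sit at (268,115) and (326,187), as at the start. The bystanders haven't moved and the arm is clear.

```bash
python3 -c "
from plant import order
print(order.hand_in())"
```

```text
the job is handed in; nothing more can be done
None
```

I handed the job in: I held the larger caddy's lid wide open (about 1.07 rad by paddle travel) for about 3.4 s, then eased it shut over about 3 s; the last picture shows both lids shut, nothing shifted and the arm clear, though the hand-in gave no verdict.

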